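Tip the washed joint balls out of the wash basket into the parts tray

TASK

Lift the wash basket with its six steel balls out of the soak tub, stand it level on the bench without losing a ball, and let go. Then take it again by its body, tip it to about 45 degrees with its pouring lip over the parts tray, hold it tipped until all six balls have rolled into the tray, bring it level and stand it back on the open bench, empty. Do not tip it much further than that, and leave the other parts lying on the bench where they are.

Things in the scene. Friction and masses are not known exactly. Their poses are not given: they have to be found in the camera images.
- basket_mid (a point): The loose wash basket: a bright perforated metal trough 130 mm long (x -70 to +60), 66 mm wide (y), 48 mm high, sheet 2.5 mm, about 0.4 kg empty, open on top and at its pouring end (-x). This point is midway across, 25 mm above the underside; axes: z up, -x towards the pouring end. At the start it stands in the soak tub, too close to the tub's walls to get hold of its sides.
- basket_hold (a point): Where the basket's body is well held once out of the tub: between its two flat parallel side walls (66 mm over them, closing along y), 28 mm from basket_mid towards the lip, 28 mm above the underside. Walls are 48 mm high and clear there (x -60 to -5 mm). Same axes as the basket.
- basket_lip (a point): Middle of the edge of the basket's pouring lip, 70 mm from basket_mid towards -x and 6.5 mm lower. The floor is flat from the back wall (x +60 mm) to x -10 mm, then rises at 15 degrees to this lip. Same axes as the basket.
- bail_pivot (a point): Middle of the hinge line (along the basket's y) of the basket's wire bail: 7 mm from basket_mid towards +x, 52 mm above the underside, close over the loaded basket's balance point. The wire legs run 37 mm either side of it. Basket's axes.
- bail_grip (a point): Centre of the black sleeve on the bail (the carrying handle, to lift the basket by): a cylinder 12 mm in diameter, 44 mm long, along the basket's y, 75 mm from the hinge line. An upright bail is in the way of a hand that takes the body from above; leaning 0.6 rad or more to the back it is clear.
- bail (a joint): Angle of the bail in rad: 0 upright (square to the basket's floor), positive leaning towards the basket's back (+x), negative towards the lip; stops at -1.25 and 1.25. The hinge is slightly stiff (0.02 N m): the bail stays where it is left, yet a basket hanging from it finds its level to within a few degrees.
- tub_in (a point): The soak tub, a fixed dark steel open box, drained and dry: outside 166 x 98 mm, 75 mm high, walls and floor 4 mm. This point is the centre of its inner floor, 4 mm above the bench; x along its length, z up. The basket stands on this floor, its lip towards the tub's -x.
- tray_in (a point): The parts tray, a fixed flat dark steel tray: outside 220 x 170 mm, 28 mm high, walls and floor 4 mm. This point is the centre of its inner floor, 4 mm above the bench; x along its length, z up.
- ball0_center (a point): Centre of one of the six steel balls (from a drive-shaft joint) in the basket: diameter 17.5 mm, 22 g. They rest until their support slopes by more than about 15 degrees, then roll.
- ball1_center (a point): Centre of another of the six steel balls, the same as ball0.
- ball2_center (a point): Centre of another of the six steel balls, the same as ball0.
- ball3_center (a point): Centre of another of the six steel balls, the same as ball0.
- ball4_center (a point): Centre of another of the six steel balls, the same as ball0.
- ball5_center (a point): Centre of another of the six steel balls, the same as ball0.
- hammer: Bystander: wooden-handled bench hammer, 290 mm long, lying along its x; origin on the bench under its middle.
- boot: Bystander: black ribbed rubber boot standing upright, 54 mm in diameter at the foot, 84 mm high; origin at the centre of its underside.
- tie_rod_end: Bystander: steel tie-rod end lying on the bench, round head 36 mm across with a stud up to 44 mm high and a shank 109 mm long along its +x; origin under the head.
- grease_tin: Bystander: plain metal tin, 72 mm in diameter and 72 mm high; origin at the centre of its underside.
There are look-alikes about, which are no part of the job. What is shaped like the part that bears basket_mid but pink is not meant.

How it is judged (in metres and radians):
On the way, in this order (a step that is already met when the one before it is completed fails the run):
1. the basket stands level on the bench, out of the tub, let go, with all six balls in it (angle between basket_mid's own z axis and vertical below 0.07 rad and height (world z) of basket_mid between 0.021 and 0.0285 m and linear speed of basket below 0.02 m/s and contact force between the fingers and basket below 0.1 N and x of ball0_center in the frame of basket_mid between -0.07 and 0.07 m and y of ball0_center in the frame of basket_mid between -0.034 and 0.034 m and z of ball0_center in the frame of basket_mid between -0.025 and 0.03 m and x of ball1_center in the frame of basket_mid between -0.07 and 0.07 m and y of ball1_center in the frame of basket_mid between -0.034 and 0.034 m and z of ball1_center in the frame of basket_mid between -0.025 and 0.03 m and x of ball2_center in the frame of basket_mid between -0.07 and 0.07 m and y of ball2_center in the frame of basket_mid between -0.034 and 0.034 m and z of ball2_center in the frame of basket_mid between -0.025 and 0.03 m and x of ball3_center in the frame of basket_mid between -0.07 and 0.07 m and y of ball3_center in the frame of basket_mid between -0.034 and 0.034 m and z of ball3_center in the frame of basket_mid between -0.025 and 0.03 m and x of ball4_center in the frame of basket_mid between -0.07 and 0.07 m and y of ball4_center in the frame of basket_mid between -0.034 and 0.034 m and z of ball4_center in the frame of basket_mid between -0.025 and 0.03 m and x of ball5_center in the frame of basket_mid between -0.07 and 0.07 m and y of ball5_center in the frame of basket_mid between -0.034 and 0.034 m and z of ball5_center in the frame of basket_mid between -0.025 and 0.03 m), for 0.2 s.
2. the basket is held tipped to about 45 degrees (34 to 56) with its lip over the tray, and all six balls are in the tray (angle between basket_mid's own z axis and vertical between 0.6 and 0.97 rad and x of basket_lip in the frame of tray_in between -0.108 and 0.108 m and y of basket_lip in the frame of tray_in between -0.083 and 0.083 m and z of basket_lip in the frame of tray_in between 0 and 0.25 m and contact force between the fingers and basket above 0.5 N and x of ball0_center in the frame of tray_in between -0.108 and 0.108 m and y of ball0_center in the frame of tray_in between -0.083 and 0.083 m and z of ball0_center in the frame of tray_in between 0 and 0.035 m and x of ball1_center in the frame of tray_in between -0.108 and 0.108 m and y of ball1_center in the frame of tray_in between -0.083 and 0.083 m and z of ball1_center in the frame of tray_in between 0 and 0.035 m and x of ball2_center in the frame of tray_in between -0.108 and 0.108 m and y of ball2_center in the frame of tray_in between -0.083 and 0.083 m and z of ball2_center in the frame of tray_in between 0 and 0.035 m and x of ball3_center in the frame of tray_in between -0.108 and 0.108 m and y of ball3_center in the frame of tray_in between -0.083 and 0.083 m and z of ball3_center in the frame of tray_in between 0 and 0.035 m and x of ball4_center in the frame of tray_in between -0.108 and 0.108 m and y of ball4_center in the frame of tray_in between -0.083 and 0.083 m and z of ball4_center in the frame of tray_in between 0 and 0.035 m and x of ball5_center in the frame of tray_in between -0.108 and 0.108 m and y of ball5_center in the frame of tray_in between -0.083 and 0.083 m and z of ball5_center in the frame of tray_in between 0 and 0.035 m), for 0.2 s.
At the end, for the whole second after the job is handed in: The empty basket stands on the bench itself (underside within about 4 mm of it), level within 4 degrees, at rest and released; all six balls lie inside the parts tray (angle between basket_mid's own z axis and vertical below 0.07 rad and height (world z) of basket_mid between 0.021 and 0.0285 m and linear speed of basket below 0.02 m/s and contact force between the fingers and basket below 0.1 N and x of ball0_center in the frame of tray_in between -0.108 and 0.108 m and y of ball0_center in the frame of tray_in between -0.083 and 0.083 m and z of ball0_center in the frame of tray_in between 0 and 0.035 m and x of ball1_center in the frame of tray_in between -0.108 and 0.108 m and y of ball1_center in the frame of tray_in between -0.083 and 0.083 m and z of ball1_center in the frame of tray_in between 0 and 0.035 m and x of ball2_center in the frame of tray_in between -0.108 and 0.108 m and y of ball2_center in the frame of tray_in between -0.083 and 0.083 m and z of ball2_center in the frame of tray_in between 0 and 0.035 m and x of ball3_center in the frame of tray_in between -0.108 and 0.108 m and y of ball3_center in the frame of tray_in between -0.083 and 0.083 m and z of ball3_center in the frame of tray_in between 0 and 0.035 m and x of ball4_center in the frame of tray_in between -0.108 and 0.108 m and y of ball4_center in the frame of tray_in between -0.083 and 0.083 m and z of ball4_center in the frame of tray_in between 0 and 0.035 m and x of ball5_center in the frame of tray_in between -0.108 and 0.108 m and y of ball5_center in the frame of tray_in between -0.083 and 0.083 m and z of ball5_center in the frame of tray_in between 0 and 0.035 m); the robot touches nothing.
It fails at once if the basket is tipped beyond 68 degrees (angle between basket_mid's own z axis and vertical above 1.19 rad).
It fails at once if the hammer is moved more than 30 mm (distance of hammer from where it was at the start of the episode above 0.03 m).
It fails at once if the rubber boot is moved more than 30 mm (distance of boot from where it was at the start of the episode above 0.03 m).
It fails at once if the tie-rod end is moved more than 30 mm (distance of tie_rod_end from where it was at the start of the episode above 0.03 m).
It fails at once if the grease tin is moved more than 30 mm (distance of grease_tin from where it was at the start of the episode above 0.03 m).
It also fails if it takes over 72 s, if anything falls off the work surface, if the arm or the gripper's body presses on something with over 40 N, if the wrist force passes 120 N, or if a joint passes its speed limit or range.

ROBOT

A 6-joint arm with a two-finger parallel gripper is mounted at the origin on the work surface. World frame = base frame: x ahead of the robot, y to its left, z up, the work surface at z = 0. Lengths are in mm, angles in rad, forces in N, time in s.
With the tool pointing down it reaches from about 325 to 875 mm from the base axis. Payload 4.4 kg.
Tool frame: the origin (TCP) lies on the centre line of the jaws, within the pads' length; the fingertips stand ahead of it and the grasp point (between the pads) lies 6 mm ahead of it (ctrl.tcp_to_tips is the z of the fingertips in the tool frame, in mm); z points along the fingers, y is the direction in which the jaws open and shut (so a half turn about z gives the same grasp; the last joint's range is limited). The gripper opens to 85 mm and grips with 20 to 120 N. Pads are 22 mm wide; open, the fingers measure 114 mm over their backs; the gripper's body (76 mm by 85 mm) begins 54 mm behind the grasp point. The pads swing forward as they close: fully open they stand 13 mm farther back than shut.
Start: joints at [-1.429, 0.207, 1.542, -0, 1.393, -0.15], TCP at [165.952, -550.534, 256.282] pointing down, gripper open.
Joint ranges: [-2.73, 2.73], [-0.86, 2.22], [0.23, 2.46], [-1.11, 4.25], [0.08, 2.63], [-2.82, 2.82]. Speed limits (rad/s): [2.79, 2.79, 3.14, 3.14, 3.14, 3.14].

INTERFACE

Orientations are given as a 3x3 rotation matrix whose columns are the frame's x, y, z axes.
In Python, from plant import ctrl, sensors, optics gives the robot as it stands. Calls block until the motion is done:
- ctrl.move_ptp(position, orientation): joint-space move of the TCP to a pose.
- ctrl.move_l(position, rot=None, vel=150, threshold=None): straight line of the TCP; rot=None keeps the orientation; vel is the mean speed in mm/s. With threshold (N) it stops when the force on the tool has changed by that much, and returns True; else False.
- ctrl.set_joints(angles): joint-space move.
- ctrl.gripper_to(opening, force=None): finger opening in mm; force is the grip in N (None keeps the last); returns when the fingers have stopped.
- ctrl.hold(seconds).
- ctrl.solve_ik(position, orientation): joint angles nearest the present ones, or None.
- sensors.read_state(): the state.
- optics.grab_frame(name): name is "side" or "top" or "wrist"; returns (picture, depth): 480x640x3 uint8, red, green, blue; 480x640 float32, mm along the optical axis (not along the pixel's ray), 0 where there is no reading.
- optics.camera_params(name): a dict with "mtx" (3x3 intrinsics, pixels), "k1" (the pictures are not rectified: a ray, as slopes to the right and down, at radius r is drawn at 1 + k1 r^2 times it, then the intrinsics apply), "R" (3x3) and "t" (3): a world point X has camera coordinates R X + t; the wrist camera has in their place "T_tool_cam" (4x4, takes a point from camera to tool coordinates, whose origin is the TCP and whose axes are the flange's). Camera axes: x right, y down, z forward; pixel columns grow to the right and rows downward; lengths in mm; the calibration is good to about 2 mm. A picture is of the moment at which its call begins: read the wrist's pose just before it. camera_params takes no time and is no camera call.
A pose or a line that the arm cannot do raises ctrl.MotionError and nothing moves.
- ctrl.finish_job(): hands the job in, once; it reports no verdict.
The state is a dict: "t": time; "q": joint angles; "qvel": joint speeds; "tau": joint torques, N m; "eef_pos": TCP position; "eef_rot": TCP orientation; "force": force on the tool from outside, world axes, zero at the start; "wrist_torque": the same for the moment, N m; "grip_width": finger opening in mm.
Only numpy, scipy, OpenCV 4.12 (cv2) and the standard library are available. Lean on these libraries where they do the work, as an engineer would, in place of code of your own. Each camera call takes 0.05 s, during which the arm holds its last target. There are 200 camera calls.

## Working session

There is one attempt and no reset: what is moved stays moved. The work goes in short steps, each a Python script; the robot and the scene stay as the last script left them, time stands still between calls to the robot, and variables do not carry over. Pictures are saved under pics/ and viewed, about 8 in all and at most 12, crops included, and the job is handed in when it is done.

```bash
ls; mkdir -p pics; cat > h.py <<'E'
import numpy as np, cv2
from plant import ctrl, sensors, optics
def grab(name):
    s=sensors.read_state(); p=optics.camera_params(name); im,d=optics.grab_frame(name)
    K=np.array(p["mtx"]); k1=p["k1"]
    if "T_tool_cam" in p:
        T=np.array(p["T_tool_cam"]); W=np.eye(4); W[:3,:3]=s["eef_rot"]; W[:3,3]=s["eef_pos"]; T=W@T
        Rc,c=T[:3,:3],T[:3,3]
    else:
        R=np.array(p["R"]); Rc=R.T; c=-R.T@np.array(p["t"])
    return dict(im=im,d=d,K=K,k1=k1,Rc=Rc,c=c)
def slopes(v,uv):
    uv=np.atleast_2d(np.array(uv,float))
    return cv2.undistortPoints(uv.reshape(-1,1,2),v["K"],np.array([v["k1"],0,0,0.])).reshape(-1,2)
def ray(v,uv):
    s=slopes(v,uv); return np.c_[s,np.ones(len(s))]@v["Rc"].T
def onz(v,uv,z):
    r=ray(v,uv); return v["c"]+r*((z-v["c"][2])/r[:,2])[:,None]
def cloud(v):
    h,w=v["d"].shape; u,w_=np.meshgrid(np.arange(w),np.arange(h))
    r=ray(v,np.c_[u.ravel(),w_.ravel()]); return (v["c"]+r*v["d"].reshape(-1,1)).reshape(h,w,3)
def proj(v,X):
    R=v["Rc"].T; return cv2.projectPoints(np.atleast_2d(np.array(X,float)),cv2.Rodrigues(R)[0],-R@v["c"],v["K"],np.array([v["k1"],0,0,0.]))[0].reshape(-1,2)
def save(n,im): cv2.imwrite("pics/"+n,cv2.cvtColor(im,cv2.COLOR_RGB2BGR))
def down(a):  # tool down, tool x at heading a
    c,s=np.cos(a),np.sin(a); return np.array([[c,s,0],[s,-c,0],[0,0,-1.]])
E
python3 - <<'E'
from h import *
t=grab("top"); s=grab("side"); save("top.png",t["im"]); save("side.png",s["im"])
for v in(t,s): print(v["c"],v["Rc"][:,2],v["K"][0,0],v["k1"],(v["d"]>0).mean())
print(ctrl.tcp_to_tips, optics.camera_params("wrist")["T_tool_cam"])
E
```

```text
pics
[ 385.68705348   55.20400575 1655.13278327] [ 0.05312936 -0.00302782 -0.99858305] 599.3877243342254 0.07030247583562417 0.996142578125
[    4.6489941  -1015.38205493  1466.96921712] [ 0.25709854  0.60091744 -0.75683458] 544.5740142228408 -0.15205382029996664 0.9928580729166666
25.0 [[ 1.76315930e-04 -9.45316802e-01 -3.26153512e-01  8.27494009e+01]
 [ 9.99999508e-01  4.85147765e-04 -8.65550976e-04  1.50311602e-01]
 [ 9.76452527e-04 -3.26153198e-01  9.45316422e-01 -1.18133146e+02]
 [ 0.00000000e+00  0.00000000e+00  0.00000000e+00  1.00000000e+00]]
```

View pics/top.png

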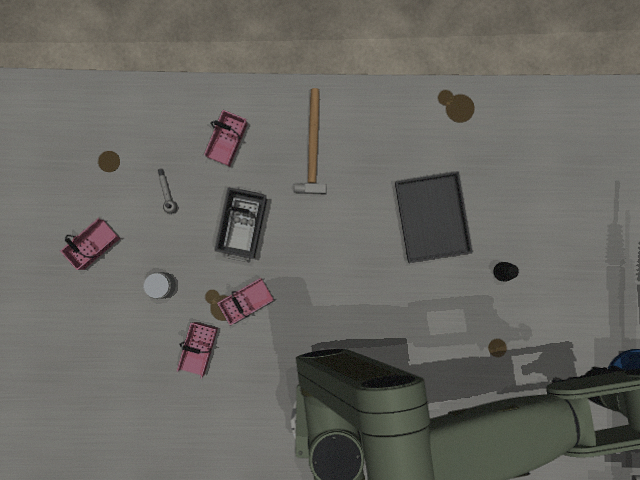

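View pics/side.png

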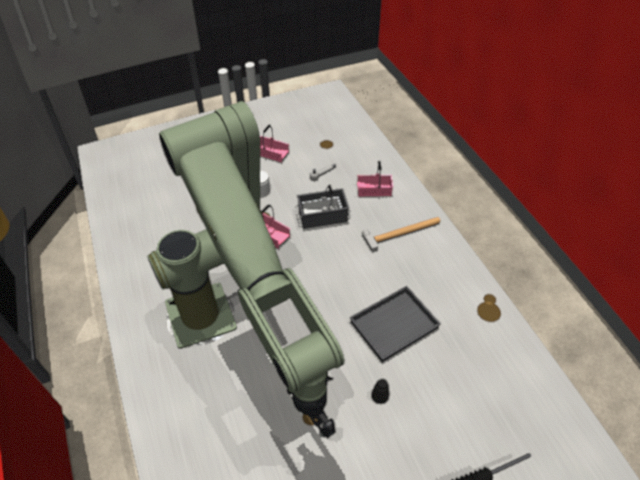

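Top view: the bright basket stands in the dark tub at (241,224), and the tray is at (433,217). The four pink baskets at (227,138), (91,244), (246,301) and (198,348) are look-alikes and are ruled out by colour. Next I measure the tub and tray and enlarge the basket.

```bash
python3 - <<'E'
from h import *
t=grab("top"); P=cloud(t)
def rect(name,u0,u1,v0,v1,zlo,zhi,plane):
    m=np.zeros(t["d"].shape,np.uint8); sub=P[v0:v1,u0:u1,2]
    m[v0:v1,u0:u1]=((sub>zlo)&(sub<zhi))
    pts=P[m>0][:,:2].astype(np.float32); r=cv2.minAreaRect(pts); print(name,len(pts),r)
print("bench z",np.median(P[380:440,40:150,2]), np.median(P[100:150,340:400,2]))
rect("tub",205,280,178,272,55,90,0)
rect("tray",385,480,165,270,14,45,0)
for n,b in dict(hammer=(285,330,80,200),boot=(485,525,255,290),rod=(150,185,160,220),tin=(135,180,268,302),pinkA=(200,255,105,170),pinkB=(55,125,210,275),pinkC=(214,278,275,328),pinkD=(172,222,316,382)).items(): rect(n,*b,12,150,0)
im=t["im"][175:275,200:285]; save("c1.png",cv2.resize(im,None,fx=6,fy=6,interpolation=cv2.INTER_CUBIC))
# dark mask tray by colour at z=28
g=cv2.cvtColor(t["im"],cv2.COLOR_RGB2GRAY)
for n,(u0,u1,v0,v1),z in(("tub",(205,280,178,272),75),("tray",(385,480,165,270),28)):
    m=(g[v0:v1,u0:u1]<75).astype(np.uint8); c=max(cv2.findContours(m,0,2)[0],key=cv2.contourArea).reshape(-1,2)+[u0,v0]
    print(n,cv2.minAreaRect(onz(t,c,z)[:,:2].astype(np.float32)))
E
```

```text
bench z -0.8846034572194412 -0.9012555483058122
tub 738 ((527.7146606445312, 247.05874633789062), (108.0926742553711, 173.73251342773438), 78.94356536865234)
tray 881 ((553.919677734375, -272.83447265625), (227.96859741210938, 176.82415771484375), 9.321537017822266)
hammer 1133 ((762.091552734375, 61.76292037963867), (87.76749420166016, 291.9436340332031), 89.427001953125)
boot 348 ((406.0411682128906, -463.0631103515625), (51.14824676513672, 42.81534194946289), 25.023683547973633)
rod 290 ((617.8903198242188, 453.4840393066406), (124.36864471435547, 35.843746185302734), 9.1361665725708)
tin 674 ((359.9317626953125, 461.75994873046875), (67.00863647460938, 70.66947174072266), 72.4791259765625)
pinkA 731 ((763.2100830078125, 294.7041015625), (77.56007385253906, 133.27947998046875), 66.56036376953125)
pinkB 859 ((467.71533203125, 648.4898071289062), (83.34561157226562, 141.07691955566406), 46.08050537109375)
pinkC 580 ((320.62335205078125, 232.71340942382812), (147.6767578125, 124.61991882324219), 88.57593536376953)
pinkD 668 ((191.037109375, 360.59698486328125), (76.11766052246094, 133.30511474609375), 73.70002746582031)
tub ((522.90478515625, 239.86026000976562), (119.39946746826172, 184.2467498779297), 78.85194396972656)
tray ((552.3779296875, -272.15570068359375), (227.76979064941406, 177.662841796875), 9.582897186279297)
```

View pics/c1.png

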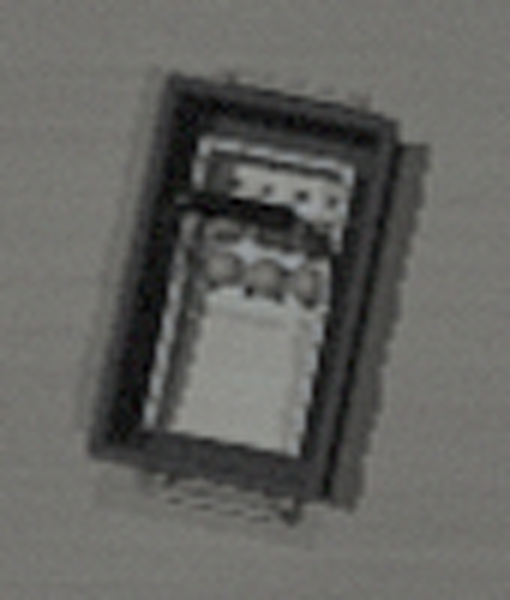

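The crop confirms the bright metal basket: perforated back wall away from the robot (crop 270,180), flat pouring end towards the robot (crop 220,440), six balls near mid, and the black bail about upright (crop 260,215). Next I check that the plan is reachable and move over the basket with the wrist camera.

```bash
python3 - <<'E'
from h import *
from scipy.spatial.transform import Rotation as Ro
r=np.radians
def ik(p,R):
    try: q=ctrl.solve_ik(p,R)
    except Exception as e: q=None
    return None if q is None else np.round(q,2)
for h in(-101.1,78.9): 
    for p in([527,247,380],[527,247,130],[470,20,130]): print("sleeve",h,p,ik(p,down(r(h))))
def pour(b,th,flip):  # basket heading b, tool R
    B=(Ro.from_euler('z',b)*Ro.from_euler('y',-th)).as_matrix()
    T=np.array([[1,0,0],[0,-1,0],[0,0,-1.]]).T
    if flip: T=T@np.diag([-1,-1,1])
    return B,B@T
for b in(-60,-30,-11,10,40,90):
  for f in(0,1):
    B,T=pour(r(b),0,f); a=ik([450,20,25],T)
    B,T=pour(r(b),.8,f)
    lip=np.array([570,-270,60.]); g=lip+B@[42,0,9.5]; q=ik(g,T); print(b,f,B[2,2],B@[-1,0,0],"bench",a,"pour",q)
q=ctrl.solve_ik([500,240,400],down(r(78.9)));print(q)
ctrl.move_ptp([480,240,420],down(r(78.9)) if q is not None else down(r(-101.1)))
v=grab("wrist"); save("w1.png",v["im"]); P=cloud(v)
m=(P[...,2]>112)&(P[...,2]<145); 
n,l,st,c=cv2.connectedComponentsWithStats(m.astype(np.uint8))
for i in range(1,n):
    if st[i,4]>60:
        p=P[l==i]; print("blob",c[i],st[i,4],p.mean(0),p.min(0),p.max(0),cv2.minAreaRect(p[:,:2].astype(np.float32)))
np.savez("w1.npz",**v); print(sensors.read_state()["t"])
E
```

```text
sleeve -101.1 [527, 247, 380] [ 0.29  0.16  1.35 -0.    1.64 -2.66]
sleeve -101.1 [527, 247, 130] [ 0.29  0.35  1.64 -0.    1.15 -2.66]
sleeve -101.1 [470, 20, 130] None
sleeve 78.9 [527, 247, 380] [ 0.29  0.16  1.35 -0.    1.64  0.48]
sleeve 78.9 [527, 247, 130] [ 0.29  0.35  1.64 -0.    1.15  0.48]
sleeve 78.9 [470, 20, 130] [-0.14  0.14  1.91 -0.    1.09  0.05]
-60 0 0.6967067093471655 [-0.34835335  0.60336571 -0.71735609] bench [-0.15  0.29  2.   -0.    0.84  2.47] pour None
-60 1 0.6967067093471655 [-0.34835335  0.60336571 -0.71735609] bench [-0.15  0.29  2.   -0.    0.84 -0.67] pour None
-30 0 0.6967067093471655 [-0.60336571  0.34835335 -0.71735609] bench [-0.15  0.29  2.   -0.    0.84  1.95] pour None
-30 1 0.6967067093471655 [-0.60336571  0.34835335 -0.71735609] bench [-0.15  0.29  2.   -0.    0.84 -1.2 ] pour None
-11 0 0.6967067093471654 [-0.68390624  0.13293791 -0.71735609] bench [-0.15  0.29  2.   -0.    0.84  1.61] pour [-0.74  0.33  2.    1.36  0.39 -0.17]
-11 1 0.6967067093471654 [-0.68390624  0.13293791 -0.71735609] bench [-0.15  0.29  2.   -0.    0.84 -1.53] pour Non
[... 1562 characters left out ...]
65133 209.01593361 112.49502748] [563.47683602 276.08116821 136.85940589] ((554.1223754882812, 241.6060791015625), (67.93827056884766, 12.319567680358887), 80.28791809082031)
blob [168.90666667 210.71238095] 525 [315.56441557 246.29346432 130.75429205] [287.98423155 228.72287514 112.25625038] [341.16947949 262.85713396 135.33251993] ((314.5448303222656, 245.82150268554688), (62.23999786376953, 11.364538192749023), 30.37367820739746)
blob [ 15.27322404 397.9057377 ] 732 [ 38.27520107  44.90488093 126.78496499] [ 12.88334808  28.67490741 112.10228653] [ 53.57265854  60.48908375 144.89550759] ((34.79844284057617, 46.767333984375), (8.275017738342285, 51.46303176879883), 52.3127555847168)
3.2333
```

View pics/w1.png

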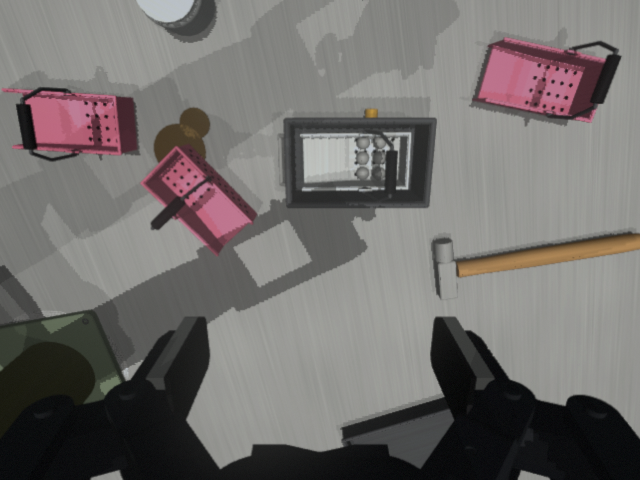

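The wrist view shows the tub at (360,163) with the basket lip to the left (303,160), the balls at (370,158) and an upright sleeve at (390,173), which measures (554,242,131). Now grip the sleeve and lift.

```bash
python3 - <<'E'
from h import *
R=down(np.radians(79.5))
ctrl.gripper_to(56,60)
ctrl.move_ptp([554,242,230],R)
print(ctrl.move_l([554,242,137],vel=100,threshold=8))
f0=sensors.read_state()["force"]
print(ctrl.gripper_to(0,60)); s=sensors.read_state(); print(s["grip_width"],s["eef_pos"],s["force"]-f0)
ctrl.move_l([554,242,157],vel=20)
s=sensors.read_state(); print(s["grip_width"],s["force"]-f0,s["t"])
ctrl.move_l([554,242,265],vel=60); ctrl.hold(.5)
s=sensors.read_state(); print(s["grip_width"],s["force"]-f0,s["wrist_torque"],s["t"])
v=grab("side"); 
c=proj(v,[554,242,180])[0].astype(int); print(c)
im=v["im"][max(0,c[1]-75):c[1]+75,max(0,c[0]-100):c[0]+100]; a=cv2.resize(im,(640,480),interpolation=cv2.INTER_CUBIC)
w=grab("wrist"); save("w2.png",np.hstack([cv2.resize(a,(400,300)),cv2.resize(w["im"],(400,300))]))
E
```

```text
False
False
9.60565865390826 [554.45835684 242.06729452 137.65362283] [-0.74333646 -1.67440457  2.5725628 ]
9.694218982129934 [-0.07154754 -1.3295487  -6.08506781] 7.1917
10.172957806919653 [-1.74868548 -1.38617379 -6.22452443] [ 0.01598689 -0.02834055 -0.02703834] 9.6417
[330 178]
```

View pics/w2.png

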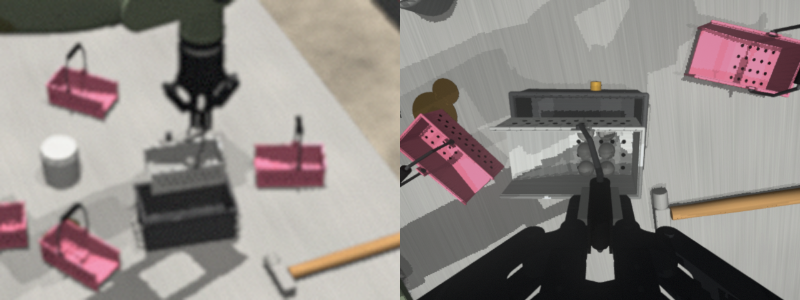

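The basket hangs about level above the tub at left-panel (190,165), with the balls visible inside at right-panel (605,155). Now carry it across, set it down and release.

```bash
python3 - <<'E'
from h import *
R0=down(np.radians(79.5)); R=down(np.radians(135))
s=sensors.read_state(); f0=s["force"]
ctrl.move_l([500,120,265],rot=down(np.radians(108)),vel=70)
ctrl.move_l([450,0,265],rot=R,vel=70); ctrl.hold(.8)
ctrl.move_l([450,0,160],vel=60); ctrl.hold(.5)
f1=sensors.read_state()["force"]
hit=ctrl.move_l([450,0,131],vel=12,threshold=2.5)
s=sensors.read_state(); print(hit,s["eef_pos"],s["force"]-f1)
if s["eef_pos"][2]>134: 
    hit=ctrl.move_l([450,0,132.5],vel=8,threshold=8); s=sensors.read_state(); print(hit,s["eef_pos"],s["force"]-f1)
ctrl.hold(.3)
ctrl.gripper_to(45); ctrl.hold(.6)
s=sensors.read_state(); print(s["grip_width"],s["eef_pos"],s["t"])
ctrl.move_l([450,0,300],vel=150); ctrl.hold(.2)
w=grab("wrist"); P=cloud(w); save("w3.png",w["im"]); np.savez("w3.npz",**w)
m=(P[...,2]>105)&(P[...,2]<145)&(abs(P[...,0]-450)<90)&(abs(P[...,1])<90); p=P[m]; print(m.sum(),p.mean(0),p[:,2].max(),cv2.minAreaRect(p[:,:2].astype(np.float32)))
m=(P[...,2]>42)&(P[...,2]<60)&(abs(P[...,0]-450)<100)&(abs(P[...,1])<100); p=P[m]; print(m.sum(),p.mean(0),np.percentile(p[:,2],[5,50,95]),cv2.minAreaRect(p[:,:2].astype(np.float32)))
E
```

```text
True [4.50238419e+02 2.17301542e-01 1.33785468e+02] [-0.44001622 -1.01233679 11.38621947]
45.18274302902148 [447.80071031   0.58085795 131.61624163] 20.2583
1019 [446.28647153   1.79330087 128.51618156] 133.43140590174755 ((447.9784851074219, 0.026453018188476562), (11.528114318847656, 70.36215209960938), 45.41768264770508)
1769 [436.26144431 -14.00536441  49.44212943] [43.50256608 49.50941736 56.27703609] ((428.2143859863281, -18.999496459960938), (133.0808868408203, 76.08578491210938), 44.51319122314453)
```

View pics/w3.png

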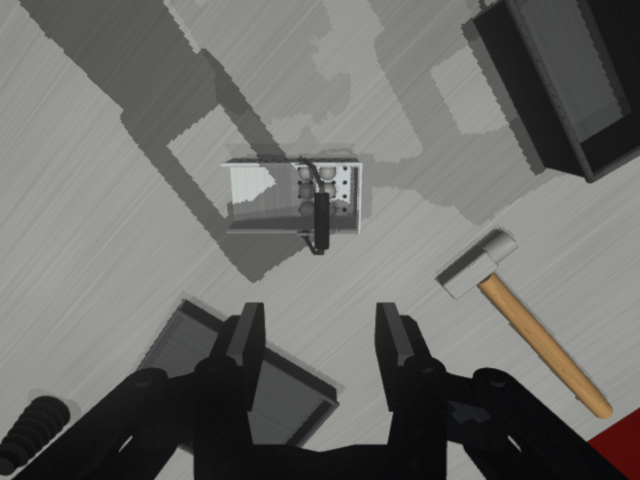

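The basket stands level on the bench with its six balls at (318,190), and the bail leans slightly back. Next I compute the pose from the rim corners, push the bail back with a finger and look again with the hand turned for the body grasp.

```bash
python3 - <<'E'
from h import *
w=dict(np.load("w3.npz")); c=onz(w,[(361,160),(361,233),(222,163),(228,235)],48); print(c)
b=np.radians(44.8); e=np.array([np.cos(b),np.sin(b),0])
back=(c[0]+c[1])/2; print("mid from back edge",back-60*e)
mid=(back-60*e)[:2]; mid=np.r_[mid,0]; piv=mid+7*e
a0=np.arcsin(np.clip(np.dot(np.array([448,0,0])-piv,e)/75,-1,1)); print("lean",a0)
if not -.1<a0<.45: raise SystemExit
R=down(np.radians(135))
def arc(a,off,dz): return piv+e*(75*np.sin(a)+off)+np.array([0,0,52+75*np.cos(a)+dz])
f0=sensors.read_state()["force"]
ctrl.move_l(arc(a0,4,40),vel=150); ctrl.move_l(arc(a0,4,3),vel=80)
for a in np.linspace(a0+.1,1.05,8): ctrl.move_l(arc(a,16,3),vel=50)
s=sensors.read_state(); print(s["force"]-f0)
ctrl.move_l(arc(1.05,10,3),vel=50); ctrl.move_l(arc(1.05,10,120),vel=120)
ctrl.move_ptp(mid+[0,0,300]-28*e,down(b)); ctrl.gripper_to(85); ctrl.hold(.1)
w=grab("wrist"); P=cloud(w); save("w4.png",w["im"]); np.savez("w4.npz",**w)
m=(P[...,2]>42)&(P[...,2]<54)&(np.hypot(P[...,0]-mid[0],P[...,1]-mid[1])<90); p=P[m]; print(m.sum(),cv2.minAreaRect(p[:,:2].astype(np.float32)))
m=(P[...,2]>65)&(P[...,2]<150)&(np.hypot(P[...,0]-mid[0],P[...,1]-mid[1])<120); p=P[m]; print(m.sum(),p.mean(0),p[:,2].max(),((p-mid)@e).max())
print(sensors.read_state()["t"])
E
```

```text
[[449.34905831  51.77466843  48.        ]
 [501.46281022   3.02759636  48.        ]
 [359.62866656 -41.88411727  48.        ]
 [409.89488157 -91.65366656  48.        ]]
mid from back edge [432.83169007 -14.8769202   48.        ]
lean 0.19110477864062597
[0.79543991 0.10490187 0.49249045]
1675 ((429.45269775390625, -20.003677368164062), (133.05694580078125, 77.17880249023438), 44.93900680541992)
1589 [477.80738149  29.04942858  88.30556427] 97.78641018117406 76.69562444289886
29.45
```

View pics/w4.png

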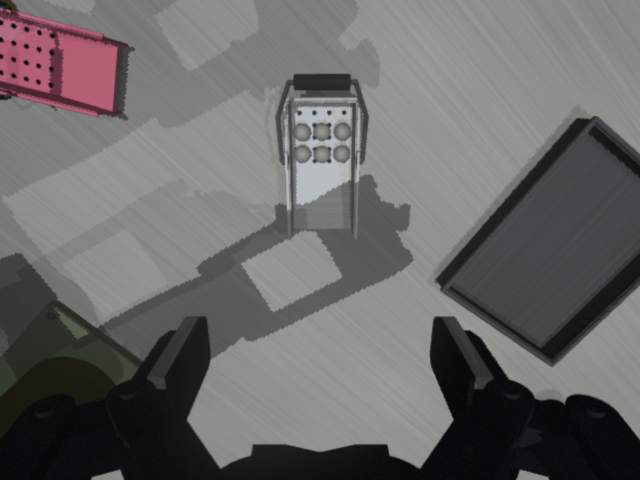

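The bail leans about 1.0 rad back, clear of the hand. The basket is at (322,165), centred between the fingers, with six balls at (322,142). Grip the body and pour.

```bash
cat > pour.py <<'E'
from h import *
from scipy.spatial.transform import Rotation as Ro
T=np.diag([1,-1,-1.]); tr=np.array([553,-272.5,0])
def pose(lip,b,th):
    B=(Ro.from_euler('z',b)*Ro.from_euler('y',-th)).as_matrix(); return lip+B@[42,0,12.5],B@T
E
python3 - <<'E'
from pour import *
b0=np.radians(45); e=np.array([np.cos(b0),np.sin(b0),0]); g=np.array([432.5,-16,0])-28*e
ctrl.move_l(g+[0,0,110],rot=down(b0),vel=200)
print(ctrl.move_l(g+[0,0,31],vel=80,threshold=6))
f0=sensors.read_state()["force"]
ctrl.gripper_to(55,80); s=sensors.read_state(); print(s["grip_width"],s["eef_pos"],s["force"]-f0)
if not 62<s["grip_width"]<69: raise SystemExit
ctrl.move_l(g+[0,0,131],vel=60); s=sensors.read_state(); print(s["grip_width"],s["force"]-f0,s["wrist_torque"])
b=np.radians(30); eb=np.array([np.cos(b),np.sin(b),0]); lip=tr+35*eb
p,R=pose(lip+[0,0,118],b,0)
ctrl.move_l((g+[0,0,131]+p)/2,rot=down(np.radians(37.5)),vel=110)
ctrl.move_l(p,rot=R,vel=110); print(sensors.read_state()["t"])
for z,th in[(70,.15),(55,.3),(42,.42),(38,.5),(36,.58),(36,.66),(36,.73),(36,.8)]:
    p,R=pose(lip+[0,0,z],b,th); ctrl.move_l(p,rot=R,vel=35 if th<.45 else 12)
s=sensors.read_state(); print(s["q"],s["t"],s["grip_width"]); ctrl.hold(.6)
v=grab("top"); w=grab("wrist"); q=grab("side")
a=v["im"][155:275,380:500]; c=proj(q,tr)[0].astype(int); d=q["im"][c[1]-75:c[1]+75,c[0]-75:c[0]+75]
save("p1.png",np.hstack([cv2.resize(x,(300,300)) if x.shape[0]==x.shape[1] else cv2.resize(x,(200,300)) for x in(a,d)]+[cv2.resize(w["im"],(200,300))]))
E
```

```text
False
64.96356437023029 [413.60178107 -36.198211    31.99434904] [-1.3556869  -0.84979727  6.18424545]
65.09169142848539 [-0.31025155  0.84724235 -6.2318529 ] [-0.14092678  0.15320658  0.00108614]
36.725
[-0.85159684  0.51926262  1.77081629  1.01905754  0.97113022 -0.46506104] 40.9333 64.87797119126716
```

View pics/p1.png

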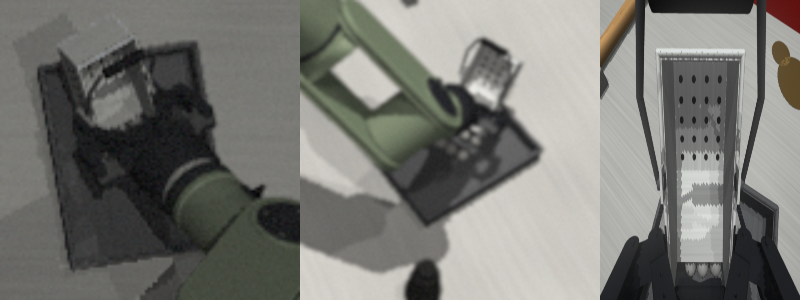

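The wrist panel shows the basket floor empty, but balls are visible just past or at the lip (700,268). I check enlarged.

```bash
python3 - <<'E'
from pour import *
w=grab("wrist"); q=grab("side"); P=cloud(w)
lab=[w["im"][380:480,220:420]]; c=proj(q,tr)[0].astype(int); d=q["im"][c[1]-45:c[1]+30,c[0]-50:c[0]+50]
save("p2.png",np.hstack([cv2.resize(lab[0],(400,300),interpolation=cv2.INTER_CUBIC),cv2.resize(d,(400,300),interpolation=cv2.INTER_CUBIC)]))
b=np.radians(30);lip=tr+35*np.array([np.cos(b),np.sin(b),0])+[0,0,36]; print("lip px",proj(w,lip)-[220,380],"side",proj(q,lip)-c+[50,45])
for r in range(400,480,8): print(r,np.round(P[r,[296,312,322,332,345]][:,[0,1,2]].ravel()).astype(int))
E
```

```text
lip px [[100.57847192  38.75998978]] side [[57.356375   31.96447651]]
400 [ 584 -243   42  588 -248   39  590 -252   39  592 -256   42  594 -260
   41]
408 [ 582 -244   38  585 -250   39  587 -253   38  589 -257   40  592 -262
   40]
416 [ 579 -246   37  582 -251   38  584 -255   38  587 -259   37  589 -263
   36]
424 [ 576 -246   21  580 -252   19  582 -256   21  584 -260   22  588 -266
   15]
432 [ 574 -248   18  577 -254   17  579 -258   21  582 -262   19  585 -268
    5]
440 [ 571 -249   15  574 -256    4  577 -260   17  579 -264   17  582 -269
    4]
448 [ 573 -255  117  571 -257    5  574 -261    6  576 -266    5  578 -264
  116]
456 [ 571 -256  118  573 -259  118  574 -261  117  575 -262  117  577 -265
  118]
464 [ 570 -256  119  572 -259  120  573 -261  122  574 -263  120  575 -266
  120]
472 [ 569 -257  122  571 -260  121  572 -262  121  573 -264  123  574 -266
  122]
```

View pics/p2.png

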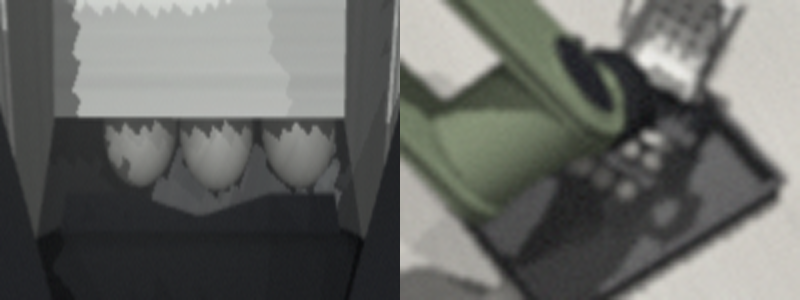

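Enlarged, the balls lie in the tray beyond the lip edge (tops at z≈20, below the lip at 37), and the basket is empty. Raise, level and set it back where it stood.

```bash
python3 - <<'E'
from pour import *
ctrl.hold(.2)
b=np.radians(30); eb=np.array([np.cos(b),np.sin(b),0]); lip=tr+35*eb
for z,th in[(100,.8),(118,.4),(118,0)]:
    p,R=pose(lip+[0,0,z],b,th); ctrl.move_l(p,rot=R,vel=70)
b0=np.radians(45); e=np.array([np.cos(b0),np.sin(b0),0]); g=np.array([432.5,-16,0])-28*e
ctrl.move_l((g+[0,0,131]+p)/2,rot=down(np.radians(37.5)),vel=130)
ctrl.move_l(g+[0,0,131],rot=down(b0),vel=130)
ctrl.move_l(g+[0,0,45],vel=80); ctrl.hold(.3)
h=ctrl.move_l(g+[0,0,30.5],vel=12,threshold=3); s=sensors.read_state(); print(h,s["eef_pos"],s["t"])
if s["eef_pos"][2]<37:
    ctrl.gripper_to(85); ctrl.hold(.2); ctrl.move_l(g+[0,0,130],vel=100); ctrl.move_l(g+[0,0,300],vel=250); ctrl.hold(.2)
w=grab("wrist"); t=grab("top"); P=cloud(w); np.savez("w5.npz",**w)
a=t["im"][160:275,375:490]
save("f.png",np.hstack([cv2.resize(w["im"],(440,330)),cv2.resize(a,(330,330),interpolation=cv2.INTER_CUBIC)]))
m=(P[...,2]>42)&(P[...,2]<56)&(np.hypot(P[...,0]-432,P[...,1]+16)<85); p=P[m]
A=np.c_[p[:,:2],np.ones(len(p))]; print(m.sum(),p[:,2].mean(),np.linalg.lstsq(A,p[:,2],rcond=None)[0][:2],cv2.minAreaRect(p[:,:2].astype(np.float32)))
print(sensors.read_state()["t"])
E
```

```text
True [412.55181814 -35.83410129  32.01778886] 49.1833
1786 49.46339419937913 [-0.00077975  0.00049808] ((428.3294372558594, -18.686546325683594), (132.34429931640625, 77.67440032958984), 44.784786224365234)
52.0
```

View pics/f.png

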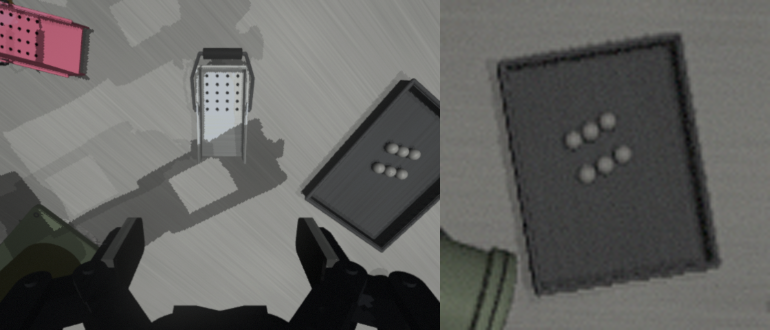

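The empty basket stands level at (222,115), and all six balls lie in the tray: (573,140), (591,131), (608,121), (587,174), (605,165) and (622,154). The gripper is clear.

```bash
python3 -c "
from plant import ctrl
print(ctrl.finish_job())"
```

```text
the job is handed in; nothing more can be done
None
```

The job is handed in at about 52 s of the allowed 72 s. The hand-in gives no verdict.

- **What I did:** I lifted the basket out of the tub by its sleeve and stood it on the bench with all six balls. I then let go and pushed the bail back to about 1.0 rad. Next I gripped the body and tipped it to 0.8 rad (commanded) with the lip over the tray until it was empty. Finally I levelled it, stood it back on the bench and released it.
- **Last checks:** The rim is level to under 0.1° at a measured height of about 49.5 mm, against 48 mm nominal, which is within the calibration error. All six balls are visible inside the tray, and the gripper is clear at a TCP height of 300 mm.
- **Not measured:** I did not re-measure the hammer, boot, tie-rod end or grease tin after the job. None of my moves went near them.
- **Disagreement:** The bail was not quite upright as I first took it; it leaned about 0.19 rad to the back. I allowed for that before pushing it. No check failed.

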